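Set the drip timer and shut its rain cover

TASK

Roll the edge thumbwheel of the green drip-watering timer until the needle on its dial points at the red dot. Then swing the clear rain cover over and push it fully shut, leaving the needle on the red dot and everything else on the bench where it stands.

Things in the scene. Friction and masses are not known exactly. Their poses are not given: they have to be found in the camera images.
- timer: Green box fixed to the bench, own x -26 to 82 mm, own y -75 to 75 mm; white dial face on top 64 mm up, rim at back and sides up to 76 mm. An 18 mm thick hose stub sticks 22 mm out of each side at own x 50, 19 mm up. Origin: on the bench, on the thumbwheel's vertical axis. Own x points to the timer's back (away from the robot at yaw 0), z up.
- wheel_front (a point): Foremost rim point of the unpressed thumbwheel: timer's own (-36, 0, 47) mm. Black disc with orange ribs, radius 36, 40 to 54 mm above the bench; only a segment 10 mm deep, 50 mm wide sticks out of the front face (own x -26). Press a fingertip on it towards own +x and sweep sideways. It is sprung: gives 0.8 mm per N, at most 5 mm; 2 to 4 N of press is enough to roll it.
- wheel (a joint): Angle of thumbwheel and needle (one shaft): 0 with the needle along the timer's +x, positive towards its +y (counter-clockwise from above), range -1.4 to 1.4, near 0 at the start. Stays where it is left. A fingertip pressed on the front rim that sweeps 36 mm towards the timer's -y turns it by about +1 rad; rolling takes 0.8 N at the rim.
- needle_tip (a point): Tip of the black needle, 62 mm from the wheel axis, 69.5 mm above the bench; the needle is 4 mm wide and cannot be touched or pushed itself. Own x points along the needle, outwards.
- red_dot: Red round magnet, diameter 14 mm, 3 mm high, stuck on the dial face to one side of the middle, 45 to 67 mm from the wheel axis (sometimes a little beyond the needle's tip); it marks the wanted setting. Origin: centre of its underside.
- blue_dot: Blue round magnet of the same size on the other half of the dial; not wanted now.
- cover (a joint): Angle of the clear rain cover with blue borders: 0 fully shut (flat), 1.5 to 1.8 standing open at the start, at most 1.9 rad (leaning back). A friction hinge along the timer's y holds it wherever it is left; about 2 N at the free edge moves it. To shut it, push its back (outer) face from the far side of the timer over towards the front, and down.
- cover_hinge (a point): Middle of the cover's hinge line: timer's own (82, 0, 77) mm. The plate is 134 mm long, 150 wide, 4 thick (its inner face holds the hinge line); at its free edge a 4 mm thick skirt stands 32 mm inwards. Shut, it covers own x 82 to -52 mm, its outer face 81 mm above the bench, and the skirt hides the wheel.
- cover_edge (a point): Middle of the cover's free edge, on its outer face, 134 mm from the hinge line.
- pot: Bystander: square terracotta-coloured plastic pot, 97 mm wide over its lip, 90 mm high. Origin under its centre.
- trowel: Bystander: steel trowel with green grip, 300 mm long, lying along its own x. Origin near its middle, on the bench.
- vase: Bystander: green glass propagation vase, 84 mm wide, 130 mm high. Origin under its centre.
- saucer: Bystander: blue ceramic saucer, diameter 150 mm, 22 mm high. Origin under its centre.
- spray: Bystander: clear spray bottle with white press-button top, diameter 74 mm, 195 mm high. Origin under its centre.
- seed_jar: Bystander: glass seed jar with brass lid, diameter 66 mm, 85 mm high. Origin under its centre.
Mind the look-alikes: they are no part of the job. What is shaped like the timer but brown, purple or yellow is not meant.

How it is judged:
By the outcome, as a careful person would: the job done as asked, in the order asked, and still so for the second after the job is handed in, with the robot touching nothing.
It also fails if it takes over 58 s, if anything falls off the work surface, if the arm or the gripper's body presses on something with over 40 N, if the wrist force passes 120 N, or if a joint passes its speed limit or range.

ROBOT

A 7-joint arm with a two-finger parallel gripper is mounted at the origin on the work surface. World frame = base frame: x ahead of the robot, y to its left, z up, the work surface at z = 0. Lengths are in m, angles in rad, forces in N, time in s.
With the tool pointing down it reaches from about 0.425 to 0.875 m from the base axis. Payload 9.9 kg.
Tool frame: the origin (TCP) lies at the very end of the fingers, on their centre line; the grasp point (between the pads) lies 19 mm behind it; z points along the fingers, y is the line along which they close (so a half turn about z gives the same grasp; the last joint's range is limited). The gripper opens to 85 mm and grips with 20 to 120 N. Pads are 22 mm wide; open, the fingers measure 114 mm over their backs; the gripper's body (76 mm by 85 mm) begins 54 mm behind the grasp point. The pads swing forward as they close: fully open they stand 13 mm farther back than shut.
Start: joints at [-1.4, 0.576, 0.025, 1.437, -0.015, 1.129, -0.057], TCP at [0.17, 0.653, 0.231] pointing down, gripper open.
Joint ranges: [-2.76, 2.76], [-0.34, 2.15], [-1.52, 1.57], [0.19, 2.46], [-1.09, 4.23], [0.17, 1.99], [-2.82, 2.82]. Speed limits (rad/s): [2.22, 2.22, 3.01, 3.01, 3.14, 3.14, 3.14].

INTERFACE

Orientations are given as a unit quaternion [x, y, z, w].
In Python, from rig import get_state, viewer, ctrl gives the robot as it stands. The module is installed in compiled form; this text tells all that it offers.
- The arm moves only by the shell command python3 -m jog 'ROWS' [FORCE]. ROWS is JSON, a list of rows, each an object with "travel": the shift along the world's x, y, z in mm, a list of three; "delta_rot": the turn, a rotation vector about the world's x, y, z in rad, a list of three; "claw": the opening, from 0 (shut) to 1 (fully open). A call has 1 to 5 rows; each row is the pose to reach, as a shift and turn from the pose commanded when the call began; what a row does not reach only later rows make up. A row lasts 1/12 s, in which the tool goes at most 41.7 mm and 7.16 degrees, less where a joint would pass 70% of its speed; a pose out of reach is approached as far as the arm can. A call with a gripper value outside its range is refused whole. The fingers move at their own pace and stop on an object; FORCE is the grip in N (left out, the last holds). Time passes only in rows, so rows that repeat a pose let the fingers close. It gives the time, the measured TCP pose, the force, the opening and the grip force at its end, in the units of the state.
- get_state(): the state, without advancing time (a new reading comes with each control period).
- viewer.grab_frame(name): name is "side" or "top" or "wrist"; returns a dict with "color" (480x640x3 uint8, red, green, blue), "depth" (480x640 float32, m along the optical axis (not along the pixel's ray), 0 where there is no reading), "fx", "fy", "cx", "cy" (pixels), "extrinsics" (4x4, takes a point from world to camera coordinates). Camera axes: x right, y up, looking along -z (the intrinsics and any distortion apply to the point x, -y, -z); pixel columns grow to the right and rows downward; lengths in m; the calibration is good to about 2 mm. A picture is of the moment at which its call begins.
- ctrl.hand_in(): hands the job in; it is judged then, once.
The state is a dict: "clock": time; "joint_positions": joint angles; "joint_velocities": joint speeds; "joint_efforts": joint torques, N m; "tool_pos": TCP position; "tool_rot": TCP orientation; "wrist_force": force on the tool from outside, world axes, zero at the start; "ft_torque": the same for the moment, N m; "gripper_width": opening from 0.0 (shut) to 1.0 (fully open); "finger_force": force on a finger pad.
Only numpy, scipy, OpenCV 4.12 (cv2) and the standard library are available. Lean on these libraries where they do the work, as an engineer would, in place of code of your own. Each camera call takes 0.05 s, during which the arm holds its last target. There are 200 camera calls.

## Working session

There is one attempt and no reset: what is moved stays moved. The work goes in short steps, Python scripts to look and compute and a shell command to move; the robot and the scene stay as the last step left them, time stands still between calls to the robot, and variables do not carry over. Pictures are saved under pics/ and viewed, at most 10 in all, crops included, and the job is handed in when it is done.

```bash
mkdir -p pics; cat > h.py <<'E'
import numpy as np, cv2
from rig import get_state, viewer, ctrl
def grab(n,save=None):
    f=viewer.grab_frame(n)
    if save: cv2.imwrite('pics/'+save,f['color'][:,:,::-1])
    np.savez('pics/'+n+'.npz',**{k:np.asarray(v) for k,v in f.items()})
    return f
def cloud(f):
    v,u=np.mgrid[0:480,0:640]; d=f['depth']
    p=np.stack([(u-f['cx'])/f['fx']*d,-(v-f['cy'])/f['fy']*d,-d],-1)
    E=np.array(f['extrinsics']); R,t=E[:3,:3],E[:3,3]
    return (p-t)@R
E
python3 - <<'E'
from h import *
for n in('top','side'):
    f=grab(n,n+'1.png'); E=np.array(f['extrinsics']); print(n,-E[:3,:3].T@E[:3,3],f.keys())
print(get_state())
E
```

```text
top [ 0.386162   -0.00813027  1.32411402] dict_keys(['color', 'depth', 'fx', 'fy', 'cx', 'cy', 'extrinsics'])
side [0.32696473 0.81311851 0.86457378] dict_keys(['color', 'depth', 'fx', 'fy', 'cx', 'cy', 'extrinsics'])
{'clock': 0.1, 'joint_positions': array([-1.39983981,  0.57643557,  0.02485122,  1.43782812, -0.01498458,
        1.12899951, -0.05650127]), 'joint_velocities': array([-0.000903  , -0.00184255, -0.00067743, -0.00332745, -0.00182183,
        0.00053915,  0.00086699]), 'joint_efforts': array([ 7.55510700e-03, -7.67306828e+01,  2.25805633e+00, -2.86606729e+01,
        1.57803349e-02,  8.57271807e-03, -4.06928916e-05]), 'tool_pos': array([0.17000413, 0.65281977, 0.23053591]), 'tool_rot': array([ 1.27016915e-01,  9.91900273e-01, -7.41346993e-04, -4.87629926e-05]), 'wrist_force': array([-0.50874237,  0.71461066,  0.62665918]), 'ft_torque': array([-0.02131841,  0.00732311, -0.047592  ]), 'finger_force': 0.0, 'gripper_width': 0.9987918922297436}
```

View pics/top1.png

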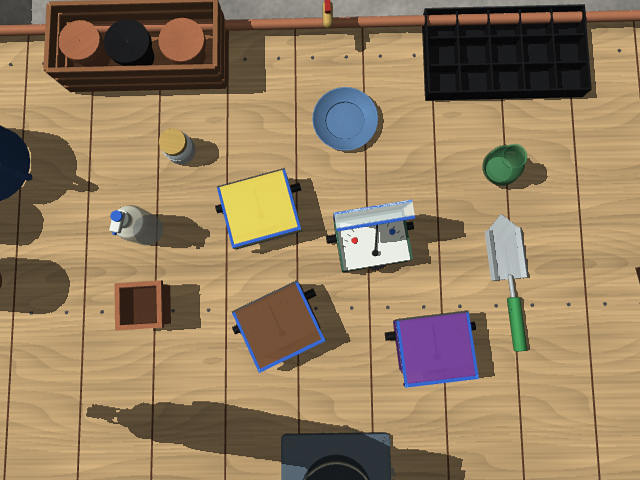

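View pics/side1.png

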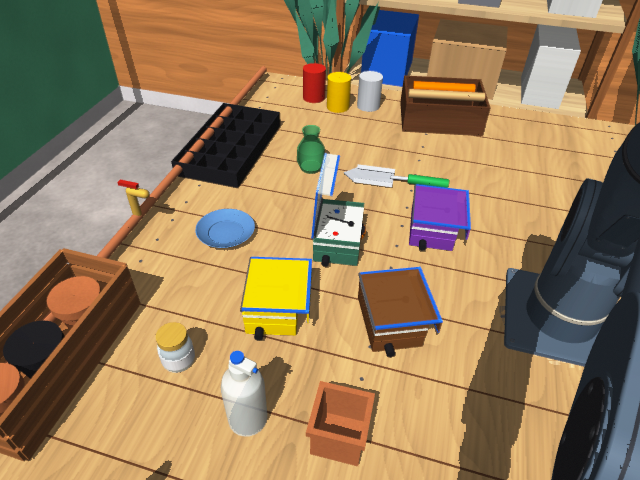

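The top view shows the green timer at about (375,245): red dot (354,240), blue dot (392,231), needle from (376,253) to (377,226), cover standing open at (375,213). The brown and purple boxes are in front and yellow is to the left. In the side view the timer is at (340,230).

```bash
cat > m.py <<'E'
from h import *
f=grab('top'); 
C=cloud(f); c=f['color'].astype(int); r,g,b=c[...,0],c[...,1],c[...,2]
E=np.array(f['extrinsics']);R,t=E[:3,:3],E[:3,3]; O=-R.T@t
def ray(u,v,z):
    d=R.T@np.array([(u-f['cx'])/f['fx'],-(v-f['cy'])/f['fy'],-1]); return O+d*(z-O[2])/d[2]
roi=np.zeros((480,640),bool); roi[195:280,325:425]=1
def blob(m,z,name):
    n,l,s,ce=cv2.connectedComponentsWithStats((m&roi).astype(np.uint8))
    k=1+np.argmax(s[1:,4]); p=ray(*ce[k],z); mm=l==k
    print(name,s[k],ce[k].round(1),p.round(4),'depth z',np.median(C[mm][:,2]).round(4)); return p,mm
red,_=blob((r>150)&(g<80)&(b<80),.067,'red')
blu,_=blob((b>r+25)&(C[...,2]<.085)&(g<120),.067,'blue')
face=(r>200)&(g>200)&(b>200)
_,fm=blob(face,.064,'face')
hull=cv2.convexHull(np.argwhere(cv2.morphologyEx(fm.astype(np.uint8),cv2.MORPH_OPEN,np.ones((3,3))))[:,::-1].astype(np.int32))
rect=cv2.minAreaRect(hull); print('rect',[ray(u,v,.064)[:2].round(4) for u,v in cv2.boxPoints(rect)])
_,nm=blob((c.sum(-1)<180),.0695,'needle')
q=np.argwhere(nm)[:,::-1]; P=np.array([ray(u,v,.0695)[:2] for u,v in q]); 
print(P.min(0),P.max(0),len(P)); vx=cv2.fitLine(P.astype(np.float32),cv2.DIST_HUBER,0,.001,.001).ravel(); print('needle line',vx)
E
python3 m.py
python3 - <<'E'
import cv2
i=cv2.imread('pics/top1.png')[190:290,310:440]; cv2.imwrite('pics/c1.png',cv2.resize(i,None,fx=6,fy=6,interpolation=cv2.INTER_NEAREST))
E
```

```text
red [352 238   6   6  25] [354.3 240.1] [ 0.5209 -0.0504  0.067 ] depth z 0.0665
blue [389 228   7   7  34] [391.9 231.1] [ 0.5386 -0.1306  0.067 ] depth z 0.0667
face [ 341  227   69   43 1769] [371. 249.] [ 0.5016 -0.0853  0.064 ] depth z 0.064
rect [array([ 0.5417, -0.0207]), array([ 0.5617, -0.1549]), array([ 0.4791, -0.1657]), array([ 0.4593, -0.0327])]
needle [342 261  67  12 141] [374.6 267.4] [ 0.4621 -0.0916  0.0695] depth z 0.0263
[ 0.4526645  -0.16210125] [ 0.47457371 -0.02294869] 141
needle line [ 0.14513014 -0.98941255  0.4639831  -0.09710963]
```

View pics/c1.png

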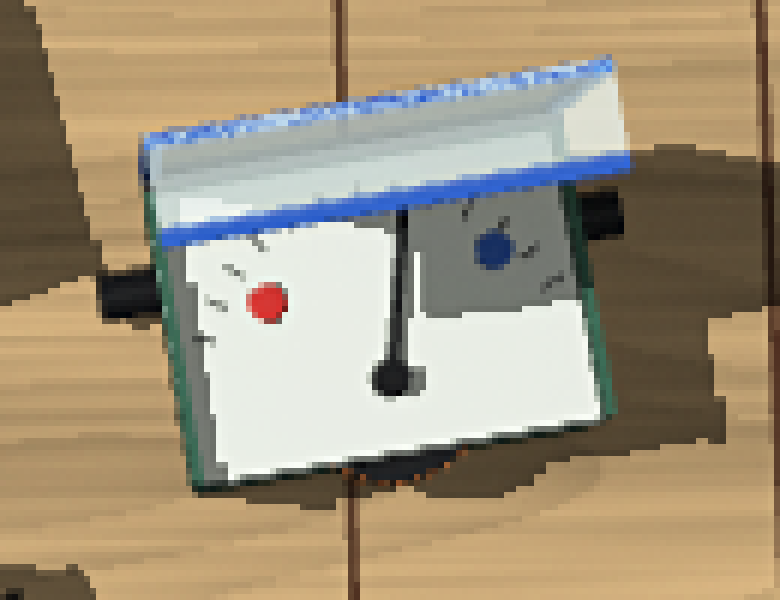

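The crop shows the hub at full-frame (375,253), the needle pointing roughly straight ahead, the red dot at (354,240), and the wheel segment at the front at about (378,268). The cover stands just past upright. Next I'll fit the timer's pose accurately.

```bash
cat > pose.py <<'E'
from h import *
from m import ray,C,c,r,g,b,roi
def fl(P): return cv2.fitLine(np.array(P,np.float32),cv2.DIST_HUBER,0,.001,.001).ravel()
z=C[...,2]
# front edge: per column, lowest row with z>.058
H=(z>.058)&(z<.085)&roi
P=[ray(u,np.max(np.nonzero(H[:,u])[0])+.5,.064)[:2] for u in range(346,408)]
L=fl(P); yaw=np.arctan2(L[0],-L[1]) if L[1]<0 else np.arctan2(-L[0],L[1]); print('front',L,yaw)
for s in(0,1):
    Q=[]
    for v in range(245,262):
        uu=np.nonzero(H[v])[0]; Q.append(ray(uu.max()+.5 if s else uu.min()-.5,v,.07)[:2])
    l=fl(Q); print('side',s,l,np.arctan2(l[1]*np.sign(l[0]),abs(l[0])))
dark=(c.sum(-1)<200)&(z>.06)&(z<.08)&roi
q=np.argwhere(dark); q=q[(q[:,0]<262)&(q[:,0]>225)&(q[:,1]>365)&(q[:,1]<385)]
for v in np.unique(q[:,0]): 
    us=q[q[:,0]==v,1]; print(v,us.min(),us.max(),ray(us.mean(),v,.0695)[:2].round(4))
# cover and stubs
cov=(z>.1)&roi; print('cover',C[cov].min(0),C[cov].max(0))
E
python3 pose.py
```

```text
red [352 238   6   6  25] [354.3 240.1] [ 0.5209 -0.0504  0.067 ] depth z 0.0675
blue [389 228   7   7  34] [391.9 231.1] [ 0.5386 -0.1306  0.067 ] depth z 0.0665
face [ 341  227   69   43 1768] [371. 249.] [ 0.5016 -0.0853  0.064 ] depth z 0.0639
rect [array([ 0.5417, -0.0207]), array([ 0.5617, -0.1549]), array([ 0.4791, -0.1657]), array([ 0.4593, -0.0327])]
needle [342 261  67  12 141] [374.3 267.5] [ 0.4621 -0.0909  0.0695] depth z 0.0286
[ 0.4526645  -0.16210125] [ 0.47457371 -0.02294869] 141
needle line [ 0.14568824 -0.98933053  0.46267498 -0.08762214]
front [ 0.14646447 -0.9892159   0.4658586  -0.081931  ] 0.14699325
side 0 [ 0.98968184  0.14328228  0.4946755  -0.0165412 ] 0.14377713
side 1 [ 0.9952972   0.09686834  0.49557272 -0.16908531] 0.09702048
226 376 377 [ 0.5499 -0.098 ]
227 376 377 [ 0.5477 -0.098 ]
228 376 377 [ 0.5456 -0.0979]
229 376 377 [ 0.5435 -0.0978]
230 376 377 [ 0.5413 -0.0978]
231 376 377 [ 0.5392 -0.0977]
232 376 377 [ 0.537  -0.0977]
233 376 376 [ 0.5349 -0.0965]
234 376 377 [ 0.5328 -0.0975]
235 376 376 [ 0.5307 -0.0964]
236 376 376 [ 0.5285 -0.0964]
237 376 376 [ 0.5264 -0.0963]
238 376 376 [ 0.5243 -0.0963]
239 376 376 [ 0.5222 -0.0962]
240 376 376 [ 0.52   -0.0961]
241 376 376 [ 0.5179 -0.0961]
242 376 376 [ 0.5158 -0.096 ]
243 375 376 [ 0.5137 -0.0949]
244 375 376 [ 0.5115 -0.0948]
245 375 376 [ 0.5094 -0.0948]
246 375 376 [ 0.5073 -0.0947]
247 375 376 [ 0.5052 -0.0947]
248 375 375 [ 0.5031 -0.0936]
249 375 375 [ 0.501  -0.0935]
250 374 376 [ 0.4989 -0.0934]
251 373 377 [ 0.4967 -0.0934]
252 372 377 [ 0.4946 -0.0923]
253 372 377 [ 0.4925 -0.0922]
254 372 377 [ 0.4904 -0.0922]
255 374 376 [ 0.4883 -0.0932]
cover [ 0.386162   -0.1598321   0.11447653] [ 0.58206148 -0.0061594   1.32411402]
```

Fitted timer pose: axis at (0.4927, -0.0925) with yaw 0.147. The front edge comes out 25.3 mm ahead of the axis, against 26 expected. The needle's own angle is about -0.24 and the red dot's is 0.834 at 51 mm radius, so the wheel needs about +1.07 rad. I'll move to a point in front of the wheel.

```bash
R='{"travel":[105,-175,0],"delta_rot":[0,0,0.4],"claw":0}'; python3 -m jog '[{"travel":[21,-35,0],"delta_rot":[0,0,0.1],"claw":0},{"travel":[42,-70,0],"delta_rot":[0,0,0.2],"claw":0},{"travel":[63,-105,0],"delta_rot":[0,0,0.3],"claw":0},{"travel":[84,-140,0],"delta_rot":[0,0,0.402],"claw":0},{"travel":[105,-175,0],"delta_rot":[0,0,0.402],"claw":0}]' 20
python3 -m jog '[{"travel":[105,-175,0],"delta_rot":[0,0,0],"claw":0},{"travel":[105,-175,0],"delta_rot":[0,0,0],"claw":0},{"travel":[105,-175,0],"delta_rot":[0,0,0],"claw":0},{"travel":[105,-175,0],"delta_rot":[0,0,0],"claw":0},{"travel":[105,-175,0],"delta_rot":[0,0,0],"claw":0}]'
python3 -m jog '[{"travel":[25,-195,0],"delta_rot":[0,0,0],"claw":0},{"travel":[25,-195,0],"delta_rot":[0,0,0],"claw":0},{"travel":[25,-195,0],"delta_rot":[0,0,0],"claw":0},{"travel":[25,-195,0],"delta_rot":[0,0,0],"claw":0},{"travel":[25,-195,0],"delta_rot":[0,0,0],"claw":0}]'
```

```text
clock: 0.62
tool_pos: [0.2758, 0.4763, 0.2312]
tool_rot: [-0.077, 0.997, -0.0, 0.0]
wrist_force: [1.2, 0.8, -0.1]
gripper_width: 0.3
finger_force: 0.0
clock: 1.03
tool_pos: [0.3811, 0.3007, 0.2314]
tool_rot: [-0.073, 0.997, -0.0, 0.0]
wrist_force: [1.0, 0.2, 0.0]
gripper_width: -0.001
finger_force: 0.0
clock: 1.45
tool_pos: [0.4049, 0.1045, 0.2314]
tool_rot: [-0.072, 0.997, -0.0, 0.0]
wrist_force: [0.4, -0.2, -0.3]
gripper_width: -0.002
finger_force: 0.0
```

```bash
python3 -m jog '[{"travel":[26,-194,0],"delta_rot":[0,0,0],"claw":0},{"travel":[26,-194,0],"delta_rot":[0,0,0],"claw":0},{"travel":[26,-194,0],"delta_rot":[0,0,0],"claw":0},{"travel":[26,-194,0],"delta_rot":[0,0,0],"claw":0},{"travel":[26,-194,0],"delta_rot":[0,0,0],"claw":0}]'
python3 -m jog '[{"travel":[0,0,-195],"delta_rot":[0,0,0],"claw":0},{"travel":[0,0,-195],"delta_rot":[0,0,0],"claw":0},{"travel":[0,0,-195],"delta_rot":[0,0,0],"claw":0},{"travel":[0,0,-195],"delta_rot":[0,0,0],"claw":0},{"travel":[0,0,-195],"delta_rot":[0,0,0],"claw":0}]'
python3 -m jog '[{"travel":[4,1,0],"delta_rot":[0,0,0],"claw":0},{"travel":[4,1,0],"delta_rot":[0,0,0],"claw":0}]'
python3 -c "from rig import get_state as g;print(g()['wrist_force'],g()['tool_rot'])"
```

```text
clock: 1.87
tool_pos: [0.4309, -0.0896, 0.2316]
tool_rot: [-0.072, 0.997, -0.001, 0.0]
wrist_force: [-0.5, -0.3, 0.4]
gripper_width: 0.004
finger_force: 0.0
clock: 2.28
tool_pos: [0.4301, -0.0857, 0.0336]
tool_rot: [-0.073, 0.997, 0.0, -0.001]
wrist_force: [0.5, -0.4, -0.6]
gripper_width: -0.004
finger_force: 0.0
clock: 2.45
tool_pos: [0.4351, -0.0846, 0.0357]
tool_rot: [-0.074, 0.997, 0.0, -0.001]
wrist_force: [0.5, -0.9, 1.4]
gripper_width: 0.0
finger_force: 0.0
[ 0.48389076 -0.91598517  1.35029326] [-7.35038188e-02  9.97294043e-01  2.85713299e-04 -1.30356220e-03]
```

```bash
python3 -m jog '[{"travel":[5,-4,0],"delta_rot":[0,0,0],"claw":0},{"travel":[5,-4,0],"delta_rot":[0,0,0],"claw":0}]'
for i in 1 2; do python3 -m jog '[{"travel":[2,0.3,0],"delta_rot":[0,0,0],"claw":0},{"travel":[2,0.3,0],"delta_rot":[0,0,0],"claw":0}]' | egrep 'pos|wrist'; done
python3 - <<'E'
from rig import get_state; print(get_state()['wrist_force'],get_state()['joint_velocities'].round(4))
E
```

```text
clock: 2.62
tool_pos: [0.4426, -0.0897, 0.0383]
tool_rot: [-0.073, 0.997, -0.001, 0.002]
wrist_force: [1.0, -0.2, 0.8]
gripper_width: 0.002
finger_force: 0.0
tool_pos: [0.4435, -0.0886, 0.0378]
wrist_force: [0.4, -0.1, -0.9]
tool_pos: [0.4448, -0.088, 0.0369]
wrist_force: [0.1, 0.3, -0.2]
[ 0.0669474   0.32167321 -0.24845836] [ 0.0018  0.0073 -0.0011  0.0087  0.0033 -0.0061  0.0023]
```

```bash
for i in 1 2 3; do python3 -m jog '[{"travel":[2,0.3,0],"delta_rot":[0,0,0],"claw":0},{"travel":[2,0.3,0],"delta_rot":[0,0,0],"claw":0},{"travel":[2,0.3,0],"delta_rot":[0,0,0],"claw":0}]' | egrep 'pos|wrist'; done
```

```text
tool_pos: [0.4462, -0.0878, 0.0363]
wrist_force: [-1.1, 0.6, -0.4]
tool_pos: [0.4478, -0.0876, 0.0362]
wrist_force: [-1.7, 0.4, 0.7]
tool_pos: [0.4496, -0.0873, 0.0362]
wrist_force: [-2.9, -1.1, 2.4]
```

```bash
python3 -m jog '[{"travel":[1.2,-4,0],"delta_rot":[0,0,0],"claw":0},{"travel":[1.8,-8,0],"delta_rot":[0,0,0],"claw":0},{"travel":[2.4,-12,0],"delta_rot":[0,0,0],"claw":0},{"travel":[3,-16,0],"delta_rot":[0,0,0],"claw":0},{"travel":[3.5,-20,0],"delta_rot":[0,0,0],"claw":0}]'
cat > n.py <<'E'
from h import *
import sys
A=np.array([.4927,-.0925]); yaw=.147
f=grab('top',sys.argv[1] if len(sys.argv)>1 else None)
c=f['color'].astype(int); E=np.array(f['extrinsics']);R,t=E[:3,:3],E[:3,3]; O=-R.T@t
v,u=np.mgrid[195:280,325:425]
d=np.stack([(u-f['cx'])/f['fx'],-(v-f['cy'])/f['fy'],-np.ones(u.shape)],-1)@R
P=(O+d*((.0695-O[2])/d[...,2])[...,None])[...,:2]-A
rad=np.hypot(P[...,0],P[...,1]); an=np.arctan2(P[...,1],P[...,0])-yaw
k=c[195:280,325:425]; m=(k.sum(-1)<200)&(rad>.015)&(rad<.061)&(abs(an)<1.5)
print('needle own',np.median(an[m]),'n',m.sum(),'spread',an[m].std(), 'rmax',rad[m].max())
q=(k[...,0]>150)&(k[...,1]<80); print('red own',an[q].mean(),rad[q].mean(),q.sum())
E
python3 n.py top2.png
```

```text
clock: 4.12
tool_pos: [0.4534, -0.1079, 0.0362]
tool_rot: [-0.073, 0.997, -0.0, -0.0]
wrist_force: [-4.3, -0.6, 0.6]
gripper_width: -0.003
finger_force: 1.9
needle own -0.7826124497292067 n 334 spread 0.49769043367652954 rmax 0.06089019113029643
red own 0.8414405758385789 0.050467219985594815 24
```

View pics/top2.png

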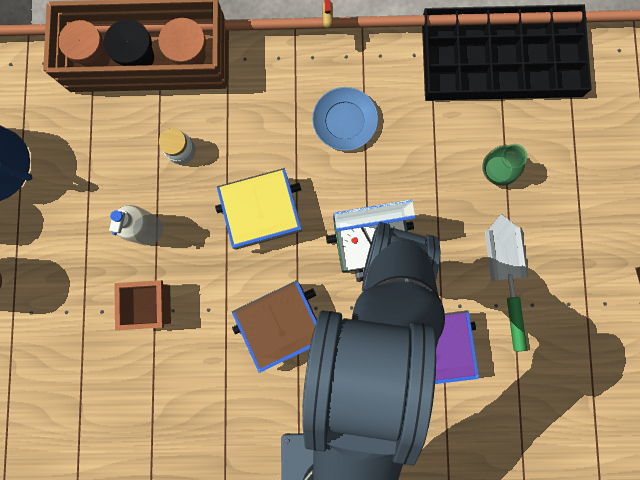

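The gripper hides the hub, but the needle's outer end is visible at about (360,230) to (370,243), with the red dot at (354,240). The needle has turned about two thirds of the way. I'll tighten the needle mask using depth.

```bash
sed -i "s/^print('needle/z=cloud(f)[195:280,325:425,2]; m\&=(z>.06)\&(z<.08)\&(rad>.028)\&(an>-.4)\n&/" n.py; python3 n.py
```

```text
needle own 0.31661505219329844 n 19 spread 0.11221740977790592 rmax 0.06011813365516699
red own 0.8414405758385789 0.050467219985594815 24
```

```bash
python3 -m jog '[{"travel":[-8,-1,0],"delta_rot":[0,0,0],"claw":0},{"travel":[-11.5,20,0],"delta_rot":[0,0,0],"claw":0},{"travel":[-11.5,20,0],"delta_rot":[0,0,0],"claw":0},{"travel":[-3.5,20,0],"delta_rot":[0,0,0],"claw":0},{"travel":[-3.5,20,0],"delta_rot":[0,0,0],"claw":0}]'
python3 n.py
python3 -m jog '[{"travel":[1.2,-4,0],"delta_rot":[0,0,0],"claw":0},{"travel":[1.8,-8,0],"delta_rot":[0,0,0],"claw":0},{"travel":[2.4,-12,0],"delta_rot":[0,0,0],"claw":0},{"travel":[3,-16,0],"delta_rot":[0,0,0],"claw":0},{"travel":[3,-16,0],"delta_rot":[0,0,0],"claw":0}]'
python3 n.py
```

```text
clock: 4.63
tool_pos: [0.4512, -0.087, 0.0364]
tool_rot: [-0.074, 0.997, 0.0, 0.0]
wrist_force: [-5.8, 0.7, 1.3]
gripper_width: -0.001
finger_force: 2.4
needle own 0.35383309669549246 n 2 spread 0.00934769687081638 rmax 0.0582482072905101
red own 0.8414405758385789 0.050467219985594815 24
clock: 5.1
tool_pos: [0.453, -0.1047, 0.0362]
tool_rot: [-0.073, 0.997, -0.0, -0.0]
wrist_force: [-4.5, -0.6, 0.1]
gripper_width: -0.002
finger_force: 2.1
needle own 0.8057953268249008 n 25 spread 0.028823412203848618 rmax 0.06007315556889331
red own 0.8639617704039246 0.05035802668671166 13
```

```bash
python3 -m jog '[{"travel":[-10,-1,0],"delta_rot":[0,0,0],"claw":0},{"travel":[-10,-1,0],"delta_rot":[0,0,0],"claw":0},{"travel":[-10,-1,40],"delta_rot":[0,0,0],"claw":0},{"travel":[-10,-1,80],"delta_rot":[0,0,0],"claw":0},{"travel":[-10,-1,120],"delta_rot":[0,0,0],"claw":0}]'|grep pos
python3 -m jog '[{"travel":[0,-41,10],"delta_rot":[0,0,0],"claw":0},{"travel":[0,-82,20],"delta_rot":[0,0,0],"claw":0},{"travel":[0,-123,30],"delta_rot":[0,0,0],"claw":0},{"travel":[0,-164,40],"delta_rot":[0,0,0],"claw":0},{"travel":[0,-190,50],"delta_rot":[0,0,0],"claw":0}]'|grep pos
python3 n.py top3.png; python3 - <<'E'
import cv2
i=cv2.imread('pics/top3.png')[190:290,310:440]; cv2.imwrite('pics/c3.png',cv2.resize(i,None,fx=6,fy=6,interpolation=cv2.INTER_NEAREST))
E
```

```text
tool_pos: [0.443, -0.1041, 0.1575]
tool_pos: [0.443, -0.2981, 0.2074]
needle own 0.8449465789543684 n 26 spread 0.025188672732924973 rmax 0.06070450712974451
red own 0.8406482181392978 0.05018458123043687 15
```

View pics/c3.png

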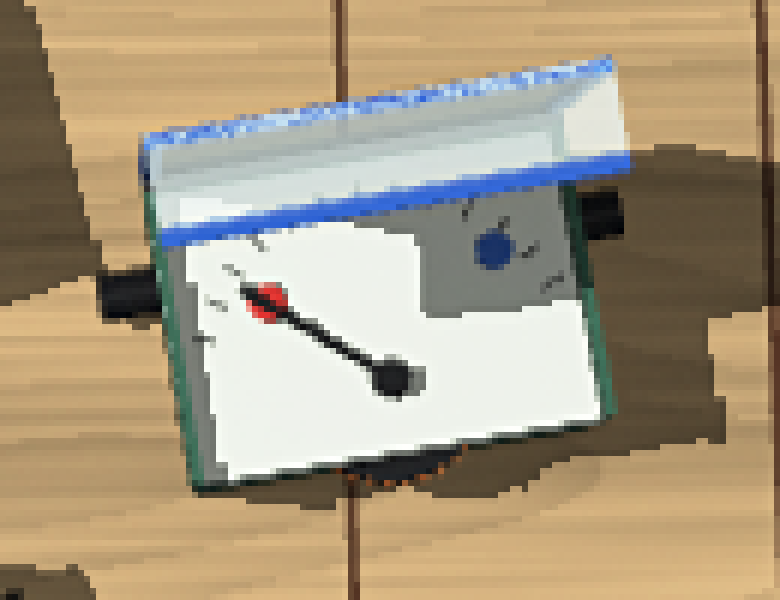

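The needle crosses the middle of the red dot (needle 0.845, dot 0.841) and the cover is still open. Now I'll measure the cover angle.

```bash
cat > cov.py <<'E'
from h import *
A=np.array([.4927,-.0925]); yaw=.147; Rz=np.array([[np.cos(yaw),np.sin(yaw)],[-np.sin(yaw),np.cos(yaw)]])
for n in('top','side'):
    f=grab(n); C=cloud(f); o=(C[...,:2]-A)@Rz.T*1000; z=C[...,2]*1000; c=f['color'].astype(int)
    m=(abs(o[...,1])<78)&(o[...,0]>-70)&(o[...,0]<160)&(z>70)&(z<230)&(f['depth']>0)
    bl=m&(c[...,2]>c[...,0]+60)
    for lo in range(70,230,12):
        k=bl&(z>=lo)&(z<lo+12)
        if k.sum()>3: print(n,lo,k.sum(),'x',np.percentile(o[...,0][k],[5,50,95]).round(),'y',np.percentile(o[...,1][k],[5,95]).round())
E
python3 cov.py
```

```text
top 70 7 x [39. 42. 61.] y [-66.  72.]
top 202 400 x [43. 47. 78.] y [-68.  68.]
top 214 11 x [47. 75. 77.] y [-61.  35.]
side 82 6 x [83. 83. 85.] y [75. 78.]
side 94 6 x [83. 84. 86.] y [75. 77.]
side 106 8 x [81. 82. 85.] y [74. 77.]
side 118 5 x [81. 83. 84.] y [73. 77.]
side 130 9 x [79. 81. 84.] y [73. 77.]
side 142 5 x [79. 80. 82.] y [74. 77.]
side 154 8 x [78. 81. 82.] y [75. 77.]
side 166 7 x [77. 80. 81.] y [75. 78.]
side 178 9 x [77. 80. 80.] y [75. 78.]
side 190 10 x [76. 78. 80.] y [75. 78.]
side 202 176 x [44. 48. 79.] y [-65.  75.]
```

The cover stands at about 1.52 rad, with its free edge at own x 80 mm, z 212 mm. I'll go around at a height above everything to get behind it.

```bash
python3 -m jog '[{"travel":[0,0,40],"delta_rot":[0,0,0],"claw":0},{"travel":[10,0,80],"delta_rot":[0,0,0],"claw":0},{"travel":[50,0,85],"delta_rot":[0,0,0],"claw":0},{"travel":[90,0,85],"delta_rot":[0,0,0],"claw":0},{"travel":[130,0,85],"delta_rot":[0,0,0],"claw":0}]'|egrep 'pos|wrist'
python3 -m jog '[{"travel":[40,0,0],"delta_rot":[0,0,0],"claw":0},{"travel":[55,38,0],"delta_rot":[0,0,0],"claw":0},{"travel":[55,78,0],"delta_rot":[0,0,0],"claw":0},{"travel":[55,118,0],"delta_rot":[0,0,0],"claw":0},{"travel":[55,158,0],"delta_rot":[0,0,0],"claw":0}]'|egrep 'pos|wrist'
python3 -m jog '[{"travel":[-5,33,0],"delta_rot":[0,0,0],"claw":0},{"travel":[-12,65,0],"delta_rot":[0,0,0],"claw":0},{"travel":[-12,65,0],"delta_rot":[0,0,0],"claw":0}]'
python3 -c "from rig import get_state as g;print(g()['joint_positions'].round(3))"
```

```text
tool_pos: [0.5755, -0.2924, 0.2926]
wrist_force: [-0.1, 1.1, -0.4]
tool_pos: [0.6282, -0.1324, 0.2902]
wrist_force: [0.4, -0.1, -0.5]
clock: 7.22
tool_pos: [0.6155, -0.0604, 0.2908]
tool_rot: [-0.079, 0.997, 0.003, -0.0]
wrist_force: [0.4, 0.3, -0.1]
gripper_width: -0.0
finger_force: 0.0
[-0.088  0.452  0.181  1.507 -0.091  1.191  1.838]
```

```bash
python3 -m jog '[{"travel":[0,-8,-25],"delta_rot":[0,0,0],"claw":0},{"travel":[0,-8,-50],"delta_rot":[0,0,0],"claw":0},{"travel":[0,-8,-80],"delta_rot":[0,0,0],"claw":0},{"travel":[0,-8,-104],"delta_rot":[0,0,0],"claw":0},{"travel":[0,-8,-104],"delta_rot":[0,0,0],"claw":0}]'
python3 - <<'E'
from h import *
grab('side','side2.png')
A=np.array([492.7,-92.5])
for th in [1.52,1.3,1.1,.9,.7,.5,.35,.2,.1,0]:
    r=112; X=82-r*np.cos(th)+4*np.sin(th)+11; z=77+r*np.sin(th)+4*np.cos(th)
    print(th,(A[0]+.9892*X).round(1),(A[1]+.1465*X).round(1),z.round(1))
E
```

```text
clock: 7.63
tool_pos: [0.6132, -0.0771, 0.1823]
tool_rot: [-0.075, 0.997, 0.001, -0.004]
wrist_force: [-1.4, 0.9, -0.5]
gripper_width: 0.001
finger_force: 0.0
1.52 583.0 -79.1 189.1
1.3 558.9 -82.7 186.0
1.1 538.0 -85.8 178.6
0.9 518.9 -88.6 167.2
0.7 502.5 -91.0 152.2
0.5 489.4 -93.0 134.2
0.35 482.0 -94.1 119.2
0.2 476.9 -94.8 103.2
0.1 474.9 -95.1 92.2
0 473.9 -95.3 81.0
```

View pics/side2.png

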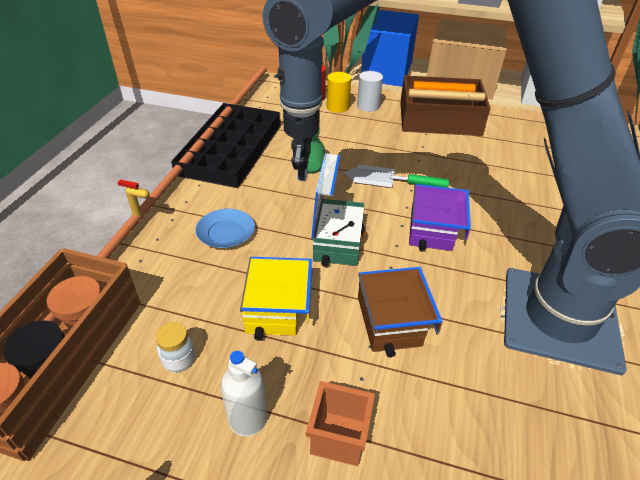

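The gripper fingers are at about (303,170), behind the cover at (330,165), with nothing in the way. I'll push along the arc.

```bash
python3 -m jog '[{"travel":[-15,-1,0],"delta_rot":[0,0,0],"claw":0},{"travel":[-28,-2,1],"delta_rot":[0,0,0],"claw":0},{"travel":[-38,-4,1],"delta_rot":[0,0,0],"claw":0},{"travel":[-48,-5,0],"delta_rot":[0,0,0],"claw":0},{"travel":[-54,-6,-1],"delta_rot":[0,0,0],"claw":0}]'|egrep 'pos|wrist'
python3 -m jog '[{"travel":[-10,-1,-3],"delta_rot":[0,0,0],"claw":0},{"travel":[-21,-3,-7],"delta_rot":[0,0,0],"claw":0},{"travel":[-31,-4,-13],"delta_rot":[0,0,0],"claw":0},{"travel":[-40,-6,-19],"delta_rot":[0,0,0],"claw":0},{"travel":[-40,-6,-19],"delta_rot":[0,0,0],"claw":0}]'|egrep 'pos|wrist'
```

```text
tool_pos: [0.5621, -0.0851, 0.1879]
wrist_force: [1.1, 0.1, -0.1]
tool_pos: [0.5207, -0.0915, 0.1674]
wrist_force: [-0.6, 0.1, -0.1]
```

```bash
python3 cov.py | grep -v " 70 "; cp pics/side.npz pics/s.npz; python3 - <<'E'
import numpy as np,cv2
c=np.load('pics/side.npz')['color'][120:290,240:460,::-1]; cv2.imwrite('pics/c4.png',cv2.resize(c,None,fx=3,fy=3))
E
```

```text
top 82 9 x [74. 78. 82.] y [69. 74.]
top 94 11 x [66. 70. 75.] y [69. 74.]
top 106 12 x [57. 61. 65.] y [69. 75.]
top 118 12 x [47. 51. 55.] y [69. 74.]
top 130 15 x [37. 42. 47.] y [69. 75.]
top 142 12 x [26. 33. 36.] y [69. 75.]
top 154 36 x [-24. -21.  27.] y [58. 74.]
top 166 24 x [-21.  11.  17.] y [61. 74.]
top 178 50 x [1. 4. 7.] y [52. 73.]
side 82 18 x [73. 79. 82.] y [-69.  78.]
side 94 23 x [63. 69. 74.] y [-72.  77.]
side 106 18 x [54. 59. 65.] y [-70.  78.]
side 118 21 x [45. 50. 55.] y [-71.  77.]
side 130 19 x [34. 41. 46.] y [55. 78.]
side 142 16 x [26. 30. 34.] y [70. 77.]
side 154 115 x [-24. -21.  22.] y [-59.  76.]
side 166 37 x [-20.   9.  15.] y [-66.  77.]
side 178 117 x [1. 5. 8.] y [-59.  72.]
```

View pics/c4.png

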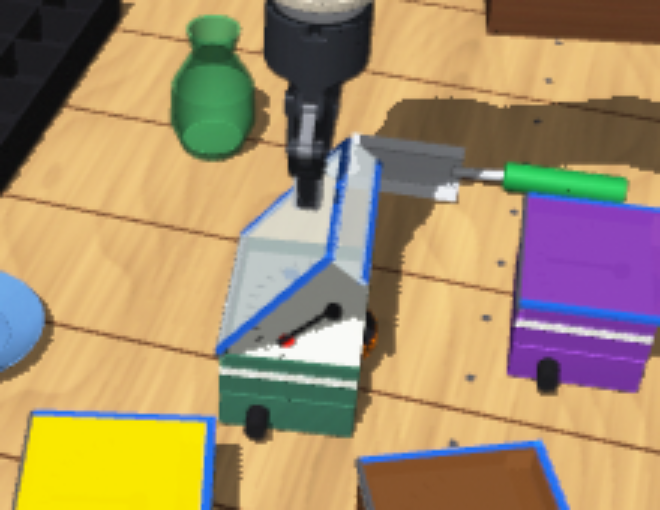

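The cover is following the finger and stands at about 0.9 rad, with the needle still on the red dot. I'll carry on down the arc.

```bash
python3 -m jog '[{"travel":[-9,0,-7],"delta_rot":[0,0,0],"claw":0},{"travel":[-17,-1,-15],"delta_rot":[0,0,0],"claw":0},{"travel":[-24,-2,-24],"delta_rot":[0,0,0],"claw":0},{"travel":[-30,-3,-33],"delta_rot":[0,0,0],"claw":0},{"travel":[-30,-3,-33],"delta_rot":[0,0,0],"claw":0}]'|egrep 'pos|wrist'
python3 -m jog '[{"travel":[-4,0,-8],"delta_rot":[0,0,0],"claw":0},{"travel":[-8,-1,-16],"delta_rot":[0,0,0],"claw":0},{"travel":[-11,-1,-24],"delta_rot":[0,0,0],"claw":0},{"travel":[-13,-2,-31],"delta_rot":[0,0,0],"claw":0},{"travel":[-13,-2,-31],"delta_rot":[0,0,0],"claw":0}]'|egrep 'pos|wrist'
python3 -m jog '[{"travel":[-1,0,-6],"delta_rot":[0,0,0],"claw":0},{"travel":[-2,0,-12],"delta_rot":[0,0,0],"claw":0},{"travel":[-3,0,-18],"delta_rot":[0,0,0],"claw":0},{"travel":[-3,0,-18],"delta_rot":[0,0,0],"claw":0}]'|egrep 'pos|wrist'
```

```text
tool_pos: [0.4915, -0.0942, 0.1337]
wrist_force: [0.7, 0.7, 0.4]
tool_pos: [0.4788, -0.0962, 0.1024]
wrist_force: [-0.5, 0.2, 0.4]
tool_pos: [0.4755, -0.0961, 0.0842]
wrist_force: [0.0, -0.4, -0.0]
```

Last few millimetres, until it presses.

```bash
for i in 1 2 3 4; do python3 -m jog '[{"travel":[0,0,-1.5],"delta_rot":[0,0,0],"claw":0},{"travel":[0,0,-1.5],"delta_rot":[0,0,0],"claw":0}]'|egrep 'pos|wrist'; done
```

```text
tool_pos: [0.476, -0.0963, 0.0836]
wrist_force: [0.7, 0.7, 0.6]
tool_pos: [0.4762, -0.0963, 0.0823]
wrist_force: [0.0, -0.7, -0.5]
tool_pos: [0.4763, -0.0963, 0.0811]
wrist_force: [-0.9, 0.5, 5.4]
tool_pos: [0.4764, -0.0963, 0.0807]
wrist_force: [-5.0, 1.6, 23.7]
```

The force rises sharply at z 81 mm, which is the shut height. I'll retreat and check.

```bash
python3 -m jog '[{"travel":[0,0,10],"delta_rot":[0,0,0],"claw":0},{"travel":[0,0,50],"delta_rot":[0,0,0],"claw":0},{"travel":[0,0,90],"delta_rot":[0,0,0],"claw":0},{"travel":[0,0,130],"delta_rot":[0,0,0],"claw":0},{"travel":[0,0,160],"delta_rot":[0,0,0],"claw":0}]'|egrep 'pos|wrist'
python3 -m jog '[{"travel":[0,-41,0],"delta_rot":[0,0,0],"claw":0},{"travel":[0,-82,0],"delta_rot":[0,0,0],"claw":0},{"travel":[0,-123,0],"delta_rot":[0,0,0],"claw":0},{"travel":[0,-164,0],"delta_rot":[0,0,0],"claw":0},{"travel":[0,-200,0],"delta_rot":[0,0,0],"claw":0}]'|egrep 'pos|wrist'
python3 -m jog '[{"travel":[0,-20,0],"delta_rot":[0,0,0],"claw":0},{"travel":[0,-20,0],"delta_rot":[0,0,0],"claw":0},{"travel":[0,-20,0],"delta_rot":[0,0,0],"claw":0}]'|egrep 'pos|wrist|clock'
python3 cov.py; python3 n.py top4.png; python3 - <<'E'
import cv2
i=cv2.imread('pics/top4.png')[190:290,310:440]; cv2.imwrite('pics/c5.png',cv2.resize(i,None,fx=6,fy=6,interpolation=cv2.INTER_NEAREST))
a,b=cv2.imread('pics/top1.png'),cv2.imread('pics/top4.png')
for n,s in dict(pot=(110,275,170,335),spray=(105,200,160,248),jar=(155,125,195,167),saucer=(308,82,383,155),vase=(478,138,530,190),trowel=(480,210,530,355)).items():
    x0,y0,x1,y1=s; print(n,cv2.phaseCorrelate(cv2.cvtColor(a[y0:y1,x0:x1],6).astype('float32'),cv2.cvtColor(b[y0:y1,x0:x1],6).astype('float32')))
E
```

```text
tool_pos: [0.4764, -0.0965, 0.2425]
wrist_force: [1.7, 0.8, 0.1]
tool_pos: [0.4756, -0.2989, 0.2395]
wrist_force: [0.7, 0.0, 0.7]
clock: 11.53
tool_pos: [0.4755, -0.3173, 0.2389]
wrist_force: [0.2, 0.5, -0.7]
top 70 368 x [-50. -26.  73.] y [-75.  74.]
top 82 246 x [-50. -17.  72.] y [-74.  74.]
side 70 392 x [-49.  -7.  74.] y [-73.  77.]
side 82 24 x [-50. -44.  62.] y [-67.  77.]
pot ((0.010563681689852444, -0.018750660588160883), 1.000935784512096)
spray ((-0.009492270270889946, 0.009668954824263665), 0.9968153447740608)
jar ((-0.00714012548762355, 0.5187255277337179), 0.9982868620587719)
saucer ((0.5074388037183724, 0.496229328056927), 1.0034242039150663)
vase ((-0.006475221383961838, 0.005269022504208465), 0.9961934978415773)
trowel ((0.0028416226622312024, 0.08198228149585418), 0.3459682846069336)
  return _methods._mean(a, axis=axis, dtype=dtype,
  ret = ret.dtype.type(ret / rcount)
  ret = _var(a, axis=axis, dtype=dtype, out=out, ddof=ddof,
  arrmean = um.true_divide(arrmean, div, out=arrmean,
  ret = ret.dtype.type(ret / rcount)
Traceback (most recent call last):
  File "n.py", line 12, in <module>
    print('needle own',np.median(an[m]),'n',m.sum(),'spread',an[m].std(), 'rmax',rad[m].max())
                                                                                 ~~~~~~~~~~^^
ValueError: zero-size array to reduction operation maximum which has no identity
```

View pics/c5.png

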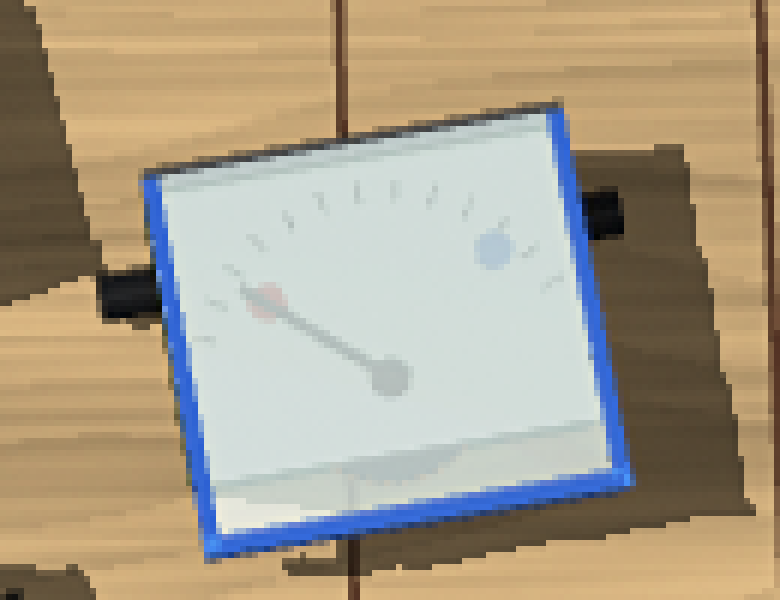

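The cover lies flat at z≈81 mm, with the needle still through the red dot at crop (265,300). The bystanders haven't moved: the 0.5 px shifts come from odd crop sizes, and the low trowel match from the arm over it.

```bash
python3 -c "
from rig import ctrl; print(ctrl.hand_in())"
```

```text
the job is handed in; nothing more can be done
None
```

The needle points at the red dot, the rain cover is fully shut over it, nothing else on the bench appears to have moved, and the job is handed in at about 12 s of the 58 s allowed.

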